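Square a coaster, flip the stamping lid over it and press

TASK

Print the starfish on the wooden coaster: with the fingertips push the coaster snugly into the stop corner of the stamping platform, square against both teal edges. Then push the clear lid over from behind without letting it slam, so that the stamp comes down on the coaster, and press on the lid right over the stamp with a steady 10 N or so; finish while still pressing. Push only, lift nothing, and everything else on the desk stays where it is.

Things in the scene. Friction and masses are not known exactly. Their poses are not given: they have to be found in the camera images.
- platform: Stamping platform, fixed. White base 210 (x) x 200 (y) mm, bed surface 12 above the table; origin at the centre of its underside, z up. Teal stop edges, 4 high above the bed, with inner faces at x +85 and y +80, meet in a corner. Lid hinged along its +y side. Two parked magnets (14 across, 5 tall) on the bed at x -88, y -62 and -82.
- corner (a point): Point on the bed where the inner faces of the two teal stop edges meet: in the platform's frame x +85, y +80, z 12 mm. Axes as the platform's: the coaster goes to the -x, -y side of it.
- lid: Clear lid with teal rim, 190 mm wide (x, along the hinge), 4 thick, free edge 195 from the hinge along its -y. Origin: on the hinge line, mid-width, mid-thickness; platform frame x 0, y +100, z 27. Its z is normal to the outer face. Level (shut) its axes are the platform's, outer face up. It opens by turning about its -x; starts 1.6 to 1.95 rad open, leaning away from the bed; stop at 2.0.
- lid_edge (a point): On the lid's outer face, mid-width, 190 mm from the hinge (axes as the lid's). The hinge is stiff (0.28 N m friction; lid weight gives up to 0.2 N m): the lid stays where it is left and takes 1 to 3 N here to push over and down. A teal tab, 50 wide, reaches 206 from the hinge beyond this point.
- press_spot (a point): On the lid's outer face right over the stamp's centre: lid frame x +37.5, y -67.5, z +2 mm (axes as the lid's). About 29 mm above the table when the lid is level.
- stamp: Round rose rubber stamp with starfish, 56 mm across, inked, under the lid on a grey foam cushion. Origin: centre of its printing face, 11 below press_spot; z as the lid's. Lid down, it meets the centre of a coaster that is in the corner, first touching with the lid 0.03 rad above level. The cushion gives way by 1 mm per 4 N, at most 3.5 mm, so about 2 mm with the lid level.
- coaster: Loose square wooden coaster, 95 x 95 x 8 mm, about 40 to 75 g, lying on the bed; origin at the centre of its underside, z up, x and y along its sides. Square in the corner, its centre is 47.5 from each stop edge: platform x +37.5, y +32.5. It starts 15 to 50 mm short of that both ways, turned by up to 0.2 rad.
- ink_pad: closed brown ink pad, grey case 76 x 76 x 21 mm; loose, not to be disturbed; origin at the centre of its underside
- glue_bottle: white glue bottle with black tip, 34 across, 92 tall mm; loose, not to be disturbed; origin at the centre of its underside
- spray_bottle: blue ink spray bottle with pale label, 40 across, 116 tall mm; loose, not to be disturbed; origin at the centre of its underside
- blending_tool: foam blending tool standing on its foam, wooden disc 34 across, black handle, 84 tall mm; loose, not to be disturbed; origin at the centre of its underside
- wood_stamp: wood-mounted stamp block, 45 x 70 x 22 mm; loose, not to be disturbed; origin at the centre of its underside
- gem_jar: golden jar with white cap, 44 across, 45 tall mm; loose, not to be disturbed; origin at the centre of its underside
- scissors: scissors lying flat, black handle rings, 155 long, under 10 tall mm; loose, not to be disturbed; origin at the centre of its underside near its pivot
Not all that is in view belongs to the job. Leave any purple look-alike of the coaster alone.

How it is judged (in metres and radians):
On the way, in this order (a step that is already met when the one before it is completed fails the run):
1. the coaster lies square in the corner, against both stop edges (x of coaster in the frame of corner above -0.0505 m and y of coaster in the frame of corner above -0.0505 m and angle between the x axis of coaster and the x axis of platform, either way round below 0.05 rad), for 0.2 s.
2. the lid is down, with the stamp on the coaster (angle between lid's own z axis and vertical below 0.06 rad and contact force between stamp and coaster above 0.5 N), for 0.1 s.
At the end, for the whole second after the job is handed in: Coaster within 3 mm of both stop edges and 0.05 rad of square; lid within 0.06 rad of level; stamp bearing on the coaster with over 5 N; fingers still pressing the lid with 5 to 20 N, the point between them within 45 mm of the stamp's centre seen from above (all of step 1 and angle between lid's own z axis and vertical below 0.06 rad and contact force between stamp and coaster above 5 N and contact force between the fingers and lid between 5 and 20 N and horizontal distance between the grasp point and stamp below 0.045 m and linear speed of coaster below 0.01 m/s); the arm keeps its last pose, push and grip.
It fails at once if the coaster is lifted off the bed (height (world z) of coaster above 0.02 m).
It fails at once if the lid slams (turns faster than 3 rad/s) (angular speed of lid above 3 rad/s).
It fails at once if more than 40 N is put on the lid (contact force between the fingers and lid above 40 N).
It fails at once if another thing on the desk is moved by more than 15 mm or tipped (distance of any of ink_pad, glue_bottle, spray_bottle, blending_tool, wood_stamp, gem_jar, scissors from where it was at the start of the episode above 0.015 m or angle between any of glue_bottle, spray_bottle, blending_tool, gem_jar's own z axis and vertical above 0.3 rad).
It also fails if it takes over 72 s, if anything falls off the work surface, if the arm or the gripper's body presses on something with over 40 N, if the wrist force passes 120 N, or if a joint passes its speed limit or range.

ROBOT

A 6-joint arm with a two-finger parallel gripper is mounted at the origin on the work surface. World frame = base frame: x ahead of the robot, y to its left, z up, the work surface at z = 0. Lengths are in mm, angles in rad, forces in N, time in s.
With the tool pointing down it reaches from about 375 to 925 mm from the base axis. Payload 5.7 kg.
Tool frame: the origin (TCP) lies between the finger pads; the fingertips stand 8 mm ahead of it and the grasp point (between the pads) lies 11 mm behind it; z points along the fingers, y is the line along which they close (so a half turn about z gives the same grasp; the last joint's range is limited). The gripper opens to 85 mm and grips with 20 to 120 N. Pads are 22 mm wide; open, the fingers measure 114 mm over their backs; the gripper's body (76 mm by 85 mm) begins 54 mm behind the grasp point. The pads swing forward as they close: fully open they stand 13 mm farther back than shut.
Start: joints at [-1.309, 0.359, 1.51, -0, 1.272, -0.115], TCP at [220.751, -557.883, 239.267] pointing down, gripper open.
Joint ranges: [-2.97, 2.97], [-1.01, 2.36], [0.21, 2.38], [-0.96, 4.11], [0.2, 2.71], [-2.98, 2.98]. Speed limits (rad/s): [2.39, 2.39, 3.14, 3.14, 3.14, 3.14].

INTERFACE

Orientations are given as a unit quaternion [x, y, z, w].
In Python, from plant import env, imaging gives the robot as it stands. The module is installed in compiled form; this text tells all that it offers.
- The arm moves only by the shell command python3 -m inch 'ROWS' [FORCE]. ROWS is JSON, a list that holds one entry, the list of rows, each a list of 7 numbers: the turn, a rotation vector about the tool's x, y, z in rad, then the shift along the tool's x, y, z in m, then the gripper's target within -1 to 1 (fully open at 1, half-way at 0, shut at -1). A call has exactly 5 rows; each row shifts and turns the commanded pose from where the row before left it, along the tool's axes as they then stand; what a row does not reach is not made up. A row lasts 1/10 s, in which the tool goes at most 50 mm and 8.59 degrees, less where a joint would pass 70% of its speed; a pose out of reach is approached as far as the arm can. A call is refused whole if a number of a shift passes 0.05 or a number of a turn 0.15, either way. A call with a gripper value outside its range is refused whole. The fingers move at their own pace and stop on an object; FORCE is the grip in N (left out, the last holds). Time passes only in rows, so rows that do not move let the fingers close, or fill a call up. It gives the time, the measured TCP pose, the force, the opening and the grip force at its end, in the units of the state.
- env.get_obs(): the state, without advancing time (a new reading comes with each control period).
- imaging.get_image(name): name is "side" or "top" or "wrist"; returns the picture (420x560x3 uint8, red, green, blue); there is no depth.
- imaging.camera_info(name): a dict with "intrinsics" (3x3 intrinsics, pixels), "world_to_cam" (4x4, takes a point from world to camera coordinates). Camera axes: x right, y up, looking along -z (the intrinsics and any distortion apply to the point x, -y, -z); pixel columns grow to the right and rows downward; lengths in mm; the calibration is good to about 2 mm. A picture is of the moment at which its call begins: read the wrist's pose just before it. camera_info takes no time and is no camera call; for the wrist camera it gives the pose at the moment of the call.
- env.job_done(): hands the job in; it is judged then, once.
The state is a dict: "clock": time; "q": joint angles; "qd": joint speeds; "tau": joint torques, N m; "tool_pos": TCP position; "ee_rot": TCP orientation; "wrist_force": force on the tool from outside, world axes, zero at the start; "ft_torque": the same for the moment, N m; "gripper_width": finger opening in mm; "grasp_force": force on a finger pad.
Only numpy, scipy, OpenCV 4.12 (cv2) and the standard library are available. Lean on these libraries where they do the work, as an engineer would, in place of code of your own. Each camera call takes 0.05 s, during which the arm holds its last target. There are 200 camera calls.

## Working session

There is one attempt and no reset: what is moved stays moved. The work goes in short steps, Python scripts to look and compute and a shell command to move; the robot and the scene stay as the last step left them, time stands still between calls to the robot, and variables do not carry over. Pictures are saved under pics/ and viewed, at most 10 in all, crops included, and the job is handed in when it is done.

```bash
mkdir -p pics; python3 - <<'E'
from plant import env, imaging
import cv2,numpy as np
o=env.get_obs();print({k:np.round(v,3).tolist() for k,v in o.items()})
for n in ["top","side"]:
    im=imaging.get_image(n);cv2.imwrite(f"pics/{n}0.png",im[:,:,::-1])
    c=imaging.camera_info(n);print(n,np.round(c["intrinsics"],1).tolist(),np.round(c["world_to_cam"],3).tolist(),[k for k in c])
E
```

```text
{'clock': 0.0, 'q': [-1.309, 0.36, 1.511, 0.0, 1.272, -0.115], 'qd': [0.0, -0.001, -0.002, -0.0, -0.001, -0.001], 'tau': [-0.0, -52.762, -27.862, 0.0, 0.013, 0.0], 'tool_pos': [220.574, -557.254, 238.436], 'ee_rot': [0.982, 0.187, -0.0, -0.001], 'wrist_force': [-0.32, -0.16, -0.931], 'ft_torque': [0.041, 0.02, -0.028], 'grasp_force': 0.0, 'gripper_width': 85.129}
top [[432.0, 0.0, 279.1], [0.0, 432.0, 212.7], [0.0, 0.0, 1.0]] [[-0.005, -1.0, 0.003, -23.985], [0.981, -0.005, 0.195, -567.038], [-0.195, 0.004, 0.981, -785.659], [0.0, 0.0, 0.0, 1.0]] ['intrinsics', 'world_to_cam']
side [[520.0, 0.0, 275.4], [0.0, 520.0, 211.4], [0.0, 0.0, 1.0]] [[-0.962, -0.273, 0.012, 564.894], [0.155, -0.507, 0.848, -158.202], [-0.225, 0.818, 0.53, -1140.208], [0.0, 0.0, 0.0, 1.0]] ['intrinsics', 'world_to_cam']
```

View pics/top0.png

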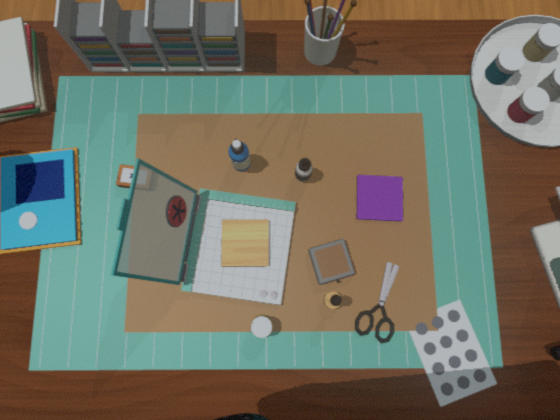

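View pics/side0.png

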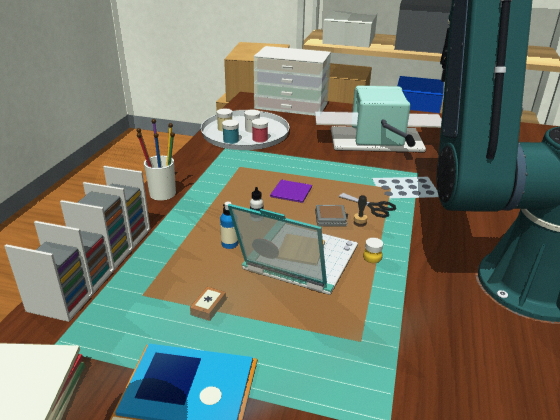

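The top view shows the platform near (243,247) with the lid leaning left (+y). Candidates for the coaster are the wooden square (245,243), the purple look-alike (380,198) and the brown ink pad (332,262). By the description it is the wooden one, so I'll check it in a close crop and measure.

```bash
cat > h.py <<'E'
import cv2,numpy as np
from plant import env, imaging
def cam(n):
    c=imaging.camera_info(n);return np.array(c["intrinsics"]),np.array(c["world_to_cam"])
def ray(n,uv,C=None):
    K,T=C or cam(n);d=np.linalg.inv(K)@[uv[0],uv[1],1];d=T[:3,:3].T@(d*[1,-1,-1]);return -T[:3,:3].T@T[:3,3],d
def on(n,uv,z,C=None):
    o,d=ray(n,uv,C);return o+d*(z-o[2])/d[2]
def proj(n,P,C=None):
    K,T=C or cam(n);p=(T[:3,:3]@np.asarray(P).T).T+T[:3,3];q=(K@(p*[1,-1,-1]).T).T;return q[:,:2]/q[:,2:]
E
python3 - <<'E'
import cv2
im=cv2.imread('pics/top0.png')[130:350,100:320]
cv2.imwrite('pics/crop.png',cv2.resize(im,(600,600),interpolation=cv2.INTER_CUBIC))
im=cv2.imread('pics/top0.png');hsv=cv2.cvtColor(im,cv2.COLOR_BGR2HSV)
import numpy as np
from h import *
C=cam('top')
# coaster
roi=np.zeros(im.shape[:2],np.uint8);roi[190:300,195:290]=255
m=cv2.inRange(hsv,(10,70,150),(30,255,255))&roi
c=max(cv2.findContours(m,0,2)[0],key=cv2.contourArea);r=cv2.minAreaRect(c);b=cv2.boxPoints(r)
print('coaster px',r);P=np.array([on('top',p,20,C) for p in b]);print(P.round(1).tolist(),P.mean(0))
# platform white
m=cv2.inRange(hsv,(0,0,150),(180,50,255));m[:185]=0;m[310:]=0;m[:,:185]=0;m[:,300:]=0
c=max(cv2.findContours(m,0,2)[0],key=cv2.contourArea);h=cv2.convexHull(c);a=cv2.approxPolyDP(h,4,True)[:,0];print('white',a.tolist())
print([on('top',p,12,C).round(1).tolist() for p in a])
E
```

```text
coaster px ((245.0, 242.5), (45.0, 46.0), 90.0)
[[559.5, 88.6, 20.0], [559.0, -4.5, 20.0], [468.3, -4.5, 20.0], [468.8, 86.8, 20.0]] [513.89098036  41.60545794  20.        ]
white [[210, 200], [293, 212], [279, 304], [192, 291]]
[[603.0, 115.3, 12.0], [576.9, -55.7, 12.0], [392.3, -25.9, 12.0], [418.5, 146.1, 12.0]]
```

View pics/crop.png

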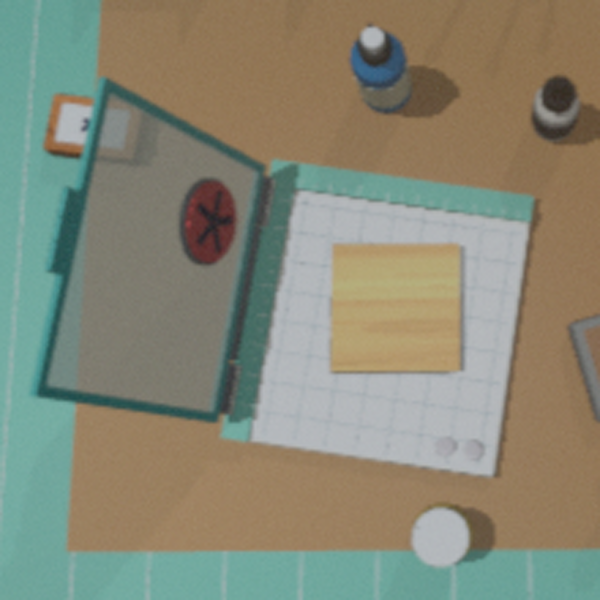

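```bash
cat >> h.py <<'E'
YAW=-.155;P0=np.array([509.1,53.3,0]);c,s=np.cos(YAW),np.sin(YAW)
R=np.array([[c,-s,0],[s,c,0],[0,0,1]])
def plat(p): return R.T@(np.asarray(p)-P0)
def world(p): return R@np.asarray(p)+P0
def st():
    o=env.get_obs();print('t',round(o['clock'],2),'plat',plat(o['tool_pos']).round(1),'yaw-rel',o['ee_rot'].__class__ and np.round(o['ee_rot'],3),'F_plat',(R.T@o['wrist_force']).round(1),'w',round(o['gripper_width'],1))
E
python3 - <<'E'
from h import *
C=cam('top')
for n,uv,z in [('inkpad',(332,262),21),('glue tip',(304,162),92),('spray top',(237,144),116),('blend top',(336,300),84),('gemjar',(262,327),45),('woodstamp',(133,177),22),('scissor pivot',(380,308),5),('magnets',(267,295),17)]:
    print(n,on('top',uv,z,C).round(0)[:2],'plat',plat(on('top',uv,z,C)).round(0)[:2])
# lid angle: free corners crop (104,80),(40,395); predict for angles
for th in [1.6,1.7,1.8,1.9,1.95]:
    q=[world([x,100-195*np.cos(th),27+195*np.sin(th)]) for x in (95,-95)]
    print(th,((proj('top',q,C)-[100,130])*600/220).round(0).tolist())
print('platform corners',((proj('top',[world(p) for p in [[85,80,12],[85,-100,12],[-105,-100,12],[-105,80,12]]],C)-[100,130])*600/220).round(0).tolist())
E
```

```text
inkpad [ 473. -132.] plat [  -7. -188.]
glue tip [658. -75.] plat [ 167. -104.]
spray top [686.  51.] plat [175.  25.]
blend top [ 400. -129.] plat [ -80. -197.]
gemjar [351.   6.] plat [-149.  -71.]
woodstamp [650. 273.] plat [105. 239.]
scissor pivot [ 383. -226.] plat [ -81. -295.]
magnets [410.  -2.] plat [-89. -70.]
1.6 [[198.0, 83.0], [130.0, 409.0]]
1.7 [[166.0, 80.0], [97.0, 404.0]]
1.8 [[136.0, 77.0], [65.0, 399.0]]
1.9 [[107.0, 75.0], [36.0, 394.0]]
1.95 [[94.0, 75.0], [22.0, 392.0]]
platform corners [[295.0, 188.0], [530.0, 223.0], [493.0, 478.0], [248.0, 440.0]]
```

The crop confirms the wooden coaster at (397,308), loose on the white bed. It needs about +31 mm in platform x and +43 mm in y. The lid is about 1.9 rad open. First I turn the tool so its x runs along platform y and its y along platform x, then move over the start of the push.

```bash
python3 -m inch '[[[0,0,-0.13,0,0,0,0],[0,0,-0.13,0,0,0,0],[0,0,-0.13,0,0,0,0],[0,0,-0.13,0,0,0,0],[0,0,-0.13,0,0,0,0]]]' 40
python3 -m inch '[[[0,0,-0.13,0,0,0,0],[0,0,-0.13,0,0,0,0],[0,0,-0.13,0,0,0,0],[0,0,0,0,0,0,0],[0,0,0,0,0,0,0]]]'
for i in 1 2 3; do python3 -m inch '[[[0,0,0,0.037,0.013,0.005,0],[0,0,0,0.037,0.013,0.005,0],[0,0,0,0.037,0.013,0.005,0],[0,0,0,0.037,0.013,0.005,0],[0,0,0,0.037,0.013,0.005,0]]]'; done
python3 -c "from h import *; st()"
```

```text
clock: 0.6
tool_pos: [220.6, -557.5, 238.8]
ee_rot: [0.87, 0.493, 0.0, -0.001]
wrist_force: [-0.1, -0.3, 0.6]
gripper_width: 43.0
grasp_force: 0.0
clock: 1.1
tool_pos: [220.7, -557.7, 239.0]
ee_rot: [0.761, 0.649, 0.0, -0.0]
wrist_force: [0.5, 0.5, -0.1]
gripper_width: 42.5
grasp_force: 0.0
clock: 1.6
tool_pos: [313.8, -383.6, 214.1]
ee_rot: [0.761, 0.649, 0.0, 0.0]
wrist_force: [0.2, -0.7, -0.9]
gripper_width: 42.7
grasp_force: 0.0
clock: 2.1
tool_pos: [406.5, -210.8, 189.3]
ee_rot: [0.761, 0.649, 0.0, 0.0]
wrist_force: [1.5, 0.5, -0.3]
gripper_width: 42.6
grasp_force: 0.0
clock: 2.6
tool_pos: [499.2, -37.8, 164.2]
ee_rot: [0.76, 0.649, 0.0, 0.0]
wrist_force: [0.9, -1.4, 0.7]
gripper_width: 42.8
grasp_force: 0.0
t 2.6 plat [  4.3 -91.5 164.2] yaw-rel [0.76  0.649 0.    0.   ] F_plat [ 1.1 -1.2  0.7] w 42.8
```

```bash
python3 -m inch '[[[0,0,0,0,0,0.045,0],[0,0,0,0,0,0.045,0],[0,0,0,0,0,0.035,0],[0,0,0,0,0,0.009,0],[0,0,0,0,0,0,0]]]'
python3 -m inch '[[[0,0,0,0,0,0.002,0],[0,0,0,0,0,0.002,0],[0,0,0,0,0,0.002,0],[0,0,0,0,0,0.002,0],[0,0,0,0,0,0,0]]]'
python3 -c "
from h import *; st(); cv2.imwrite('pics/side1.png',cv2.resize(imaging.get_image('side')[180:320,200:400,::-1],(800,560),interpolation=2))"
```

```text
clock: 3.1
tool_pos: [497.6, -39.2, 29.4]
ee_rot: [0.76, 0.65, -0.001, -0.001]
wrist_force: [0.7, -0.1, 1.0]
gripper_width: 42.8
grasp_force: 0.0
clock: 3.6
tool_pos: [498.7, -39.4, 22.6]
ee_rot: [0.759, 0.651, 0.0, 0.0]
wrist_force: [-0.1, 0.3, -0.1]
gripper_width: 42.7
grasp_force: 0.0
t 3.6 plat [  4.  -93.2  22.6] yaw-rel [0.759 0.651 0.    0.   ] F_plat [-0.2  0.3 -0.1] w 42.7
```

View pics/side1.png

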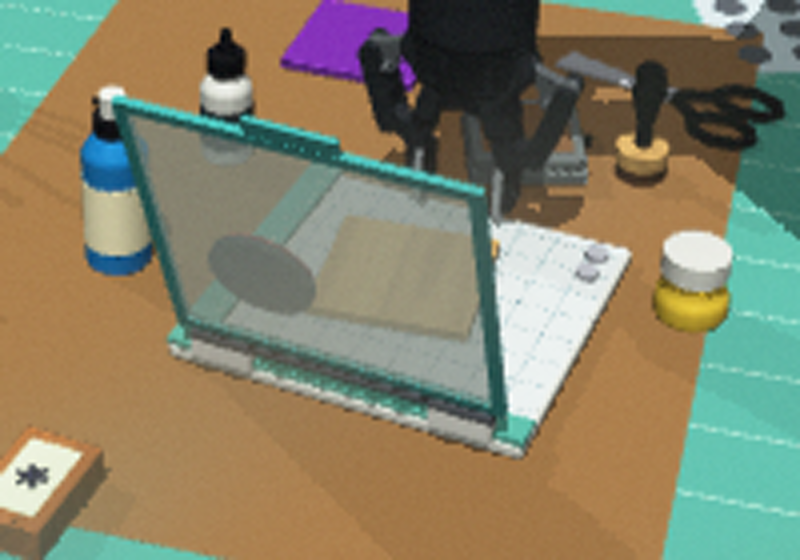

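The side crop shows the gripper just behind the coaster's -y side, with the finger near (420,165), clear of the ink pad. I'll probe down to the bed.

```bash
for i in 1 2 3; do python3 -m inch '[[[0,0,0,0,0,0.001,0],[0,0,0,0,0,0.001,0],[0,0,0,0,0,0,0],[0,0,0,0,0,0,0],[0,0,0,0,0,0,0]]]' | egrep "tool_pos|wrist_f"; done
```

```text
tool_pos: [498.5, -39.3, 20.3]
wrist_force: [-0.3, 0.4, -0.4]
tool_pos: [498.5, -39.3, 18.3]
wrist_force: [0.2, -0.2, -0.6]
tool_pos: [498.6, -39.4, 18.1]
wrist_force: [-4.2, 0.7, 23.4]
```

```bash
python3 -m inch '[[[0,0,0,0,0,-0.0045,0],[0,0,0,0.005,0,0,0],[0,0,0,0.007,0,0,0],[0,0,0,0.007,0,0,0],[0,0,0,0.007,0,0,0]]]' | egrep "tool_pos|wrist_f"
python3 -m inch '[[[0,0,0,0.007,0,0,0],[0,0,0,0.007,0,0,0],[0,0,0,0.007,0,0,0],[0,0,0,0.007,0,0,0],[0,0,0,0.004,0,0,0]]]' | egrep "tool_pos|wrist_f"
python3 -c "from h import *; st()"
python3 -m inch '[[[0,0,0,0.001,0,0,0],[0,0,0,0.001,0,0,0],[0,0,0,0.001,0,0,0],[0,0,0,0,0,0,0],[0,0,0,0,0,0,0]]]' | egrep "tool_pos|wrist_f"
python3 -c "from h import *; st()"
```

```text
tool_pos: [502.3, -12.8, 20.5]
wrist_force: [-0.1, -0.2, 0.3]
tool_pos: [507.6, 18.7, 20.8]
wrist_force: [-0.3, -1.0, 0.2]
t 6.15 plat [  3.9 -34.4  20.8] yaw-rel [ 0.759  0.651  0.    -0.   ] F_plat [-0.2 -1.1  0.2] w 43.0
tool_pos: [507.9, 20.8, 20.8]
wrist_force: [-1.1, -1.0, -0.8]
t 6.65 plat [  3.8 -32.3  20.8] yaw-rel [ 0.76  0.65  0.   -0.  ] F_plat [-0.9 -1.2 -0.8] w 42.4
```

Continue to the stop, watching the force.

```bash
for i in 1 2 3; do python3 -m inch '[[[0,0,0,0.001,0,0,0],[0,0,0,0.001,0,0,0],[0,0,0,0.0005,0,0,0],[0,0,0,0,0,0,0],[0,0,0,0,0,0,0]]]' >/dev/null
python3 -c "from h import *; st()"; done
```

```text
t 7.15 plat [  3.8 -29.6  20.8] yaw-rel [ 0.759  0.651  0.    -0.   ] F_plat [0.4 0.5 0.1] w 42.4
t 7.65 plat [  3.8 -27.1  20.8] yaw-rel [ 0.759  0.651  0.    -0.   ] F_plat [-0.7  0.  -0.3] w 42.8
t 8.15 plat [  4.1 -25.   20.8] yaw-rel [ 0.759  0.651 -0.     0.   ] F_plat [ 0.6 -4.5  0. ] w 42.7
```

```bash
python3 -m inch '[[[0,0,0,0.001,0,0,0],[0,0,0,0,0,0,0],[0,0,0,0,0,0,0],[0,0,0,0,0,0,0],[0,0,0,0,0,0,0]]]' >/dev/null
python3 - <<'E'
from h import *
st()
im=imaging.get_image('top');C=cam('top');cv2.imwrite('pics/top1.png',im[:,:,::-1])
cv2.imwrite('pics/top1c.png',cv2.resize(im[180:310,180:310,::-1],(600,600),interpolation=2))
E
```

```text
t 8.65 plat [  4.2 -24.8  20.9] yaw-rel [ 0.759  0.651 -0.     0.001] F_plat [  0.5 -10.3   0.2] w 42.6
```

View pics/top1c.png

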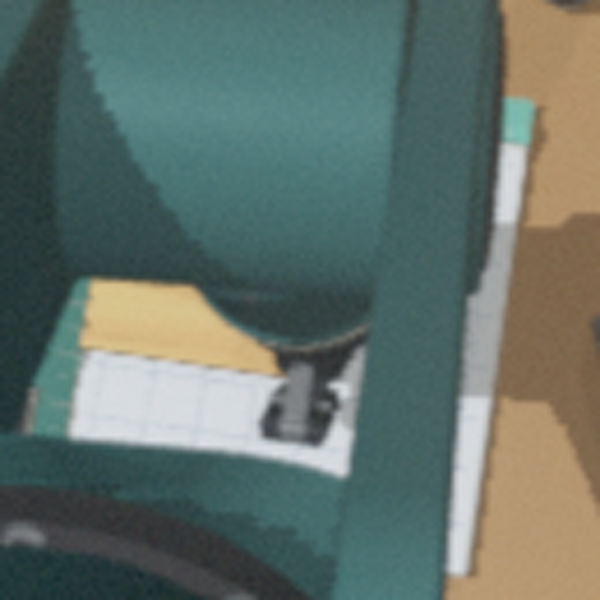

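The coaster lies flush on the left teal edge (80,300) with 10 N against it. Now I back off, rise, go round to its -x side and turn a quarter for the second push.

```bash
python3 -m inch '[[[0,0,0,-0.01,0,0,0],[0,0,0,-0.02,0,0,0],[0,0,0,0,0,-0.03,0],[0,0,0,0,0,-0.03,0],[0,0,0,0,-0.028,0,0]]]' >/dev/null
python3 -m inch '[[[0,0,0,0.03,-0.028,0,0],[0,0,0,0.03,-0.028,0,0],[0,0,0,0.027,0,0,0],[0,0,0.143,0,0,0,0],[0,0,0.143,0,0,0,0]]]' >/dev/null
python3 -m inch '[[[0,0,0.143,0,0,0,0],[0,0,0.143,0,0,0,0],[0,0,0.143,0,0,0,0],[0,0,0.143,0,0,0,0],[0,0,0.143,0,0,0,0]]]' >/dev/null
python3 -m inch '[[[0,0,0.143,0,0,0,0],[0,0,0.143,0,0,0,0],[0,0,0.143,0,0,0,0],[0,0,0.14,0,0,0,0],[0,0,0,0,0,0,0]]]' 
python3 -c "from h import *; st()"
```

```text
clock: 10.7
tool_pos: [434.7, 98.7, 80.8]
ee_rot: [0.997, -0.077, -0.0, -0.0]
wrist_force: [0.1, -0.2, 0.2]
gripper_width: 42.8
grasp_force: 0.0
t 10.7 plat [-80.6  33.3  80.8] yaw-rel [ 0.997 -0.077 -0.    -0.   ] F_plat [ 0.2 -0.1  0.2] w 42.8
```

```bash
python3 -m inch '[[[0,0,0,0,0,0.03,0],[0,0,0,0,0,0.025,0],[0,0,0,0,0,0.005,0],[0,0,0,0.007,0,0,0],[0,0,0,0.007,0,0,0]]]' >/dev/null
python3 -c "from h import *; st()"
python3 -m inch '[[[0,0,0,0.007,0,0,0],[0,0,0,0.007,0,0,0],[0,0,0,0.007,0,0,0],[0,0,0,0.007,0,0,0],[0,0,0,0.007,0,0,0]]]' >/dev/null
python3 -c "from h import *; st()"
for i in 1 2 3; do python3 -m inch '[[[0,0,0,0.001,0,0,0],[0,0,0,0.001,0,0,0],[0,0,0,0.001,0,0,0],[0,0,0,0,0,0,0],[0,0,0,0,0,0,0]]]' >/dev/null
python3 -c "from h import *; st()"; done
```

```text
t 11.2 plat [-65.2  33.5  21.5] yaw-rel [ 0.997 -0.076  0.    -0.   ] F_plat [ 0.2 -0.5 -0.6] w 42.3
t 11.7 plat [-30.8  33.3  20.9] yaw-rel [ 0.997 -0.076 -0.    -0.   ] F_plat [-0.3 -0.4  0.3] w 42.7
t 12.2 plat [-28.5  33.3  20.8] yaw-rel [ 0.997 -0.076 -0.    -0.   ] F_plat [1.3 0.2 0.6] w 42.8
t 12.7 plat [-25.   33.4  20.9] yaw-rel [ 0.997 -0.077  0.    -0.   ] F_plat [-0.9 -0.3 -0. ] w 43.0
t 13.2 plat [-22.   33.4  20.8] yaw-rel [ 0.997 -0.077  0.    -0.   ] F_plat [-0.3 -0.1 -0.3] w 42.8
```

```bash
for i in 1 2; do python3 -m inch '[[[0,0,0,0.001,0,0,0],[0,0,0,0.0005,0,0,0],[0,0,0,0,0,0,0],[0,0,0,0,0,0,0],[0,0,0,0,0,0,0]]]' >/dev/null
python3 -c "from h import *; st()"; done
```

```text
t 13.7 plat [-20.9  33.3  20.8] yaw-rel [ 0.997 -0.077 -0.    -0.   ] F_plat [-1.   0.2  0.4] w 42.6
t 14.2 plat [-20.7  33.2  20.6] yaw-rel [ 0.997 -0.076 -0.001  0.   ] F_plat [-5.3  1.   3.2] w 42.4
```

```bash
python3 -m inch '[[[0,0,0,0.001,0,0,0],[0,0,0,0,0,0,0],[0,0,0,0,0,0,0],[0,0,0,0,0,0,0],[0,0,0,0,0,0,0]]]' >/dev/null
python3 -c "from h import *; st()"
python3 -m inch '[[[0,0,0,-0.01,0,0,0],[0,0,0,-0.02,0,0,0],[0,0,0,-0.03,0,-0.02,0],[0,0,0,0,0,-0.04,0],[0,0,0,0,0,-0.04,0]]]' >/dev/null
python3 -m inch '[[[0,0,0,-0.02,0,-0.04,0],[0,0,0,-0.02,0.04,-0.04,0],[0,0,0,-0.03,0.04,-0.04,0],[0,0,0,-0.03,0.04,-0.03,0],[0,0,0,0,0.04,0,0]]]' 
python3 - <<'E'
from h import *
im=imaging.get_image('top');C=cam('top');cv2.imwrite('pics/top2.png',im[:,:,::-1])
pp=lambda p: (proj('top',[world(p)],C)[0]-180)*600/130
print('expect coaster corners',[pp([x,y,20]).round(0).tolist() for x,y in [(85,80),(85,-15),(-10,-15),(-10,80)]])
cv2.imwrite('pics/top2c.png',cv2.resize(im[180:310,180:310,::-1],(600,600),interpolation=2));st()
E
```

```text
t 14.7 plat [-20.6  33.1  20.5] yaw-rel [ 0.997 -0.076 -0.002  0.   ] F_plat [-6.7  0.   5.2] w 42.7
clock: 15.7
tool_pos: [330.2, -26.3, 253.9]
ee_rot: [0.997, -0.075, 0.003, 0.001]
wrist_force: [1.5, -0.9, -0.5]
gripper_width: 42.7
grasp_force: 0.0
expect coaster corners [[127.0, 83.0], [339.0, 114.0], [303.0, 326.0], [87.0, 294.0]]
t 15.75 plat [-163.1 -112.2  253.1] yaw-rel [ 0.997 -0.077  0.003  0.003] F_plat [ 0.9 -1.8 -0.1] w 42.8
```

View pics/top2c.png

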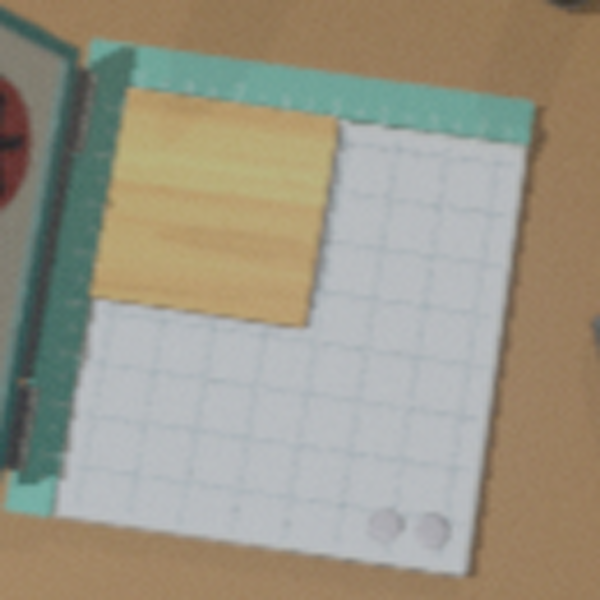

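The coaster sits snug in the corner: its crop corners (127,90), (338,120), (307,327) and (93,297) follow the teal edges with no white gap. Next I go over the lid and behind it with shut fingers.

```bash
for i in 1 2; do python3 -m inch '[[[0,0,0,0.0165,-0.031,-0.005,-1],[0,0,0,0.0165,-0.031,-0.005,-1],[0,0,0,0.0165,-0.031,-0.005,-1],[0,0,0,0.0165,-0.031,-0.005,-1],[0,0,0,0.0165,-0.031,-0.005,-1]]]' >/dev/null; done
for i in 1 2; do python3 -m inch '[[[0,0,-0.143,0,0,0,-1],[0,0,-0.143,0,0,0,-1],[0,0,-0.143,0,0,0,-1],[0,0,-0.143,0,0,0,-1],[0,0,-0.143,0,0,0,-1]]]' >/dev/null; done
python3 -m inch '[[[0,0,-0.14,0,0,0,-1],[0,0,0,0,0,0,-1],[0,0,0,0,0,0,-1],[0,0,0,0,0,0,-1],[0,0,0,0,0,0,-1]]]' >/dev/null
python3 - <<'E'
from h import *
st();C=cam('side')
im=imaging.get_image('side');cv2.imwrite('pics/side2.png',cv2.resize(im[60:340,120:440,::-1],(686,600),interpolation=2))
E
```

```text
t 18.25 plat [  0.7 204.6 301.1] yaw-rel [0.76 0.65 0.   0.  ] F_plat [-0.   0.   0.1] w -0.0
```

View pics/side2.png

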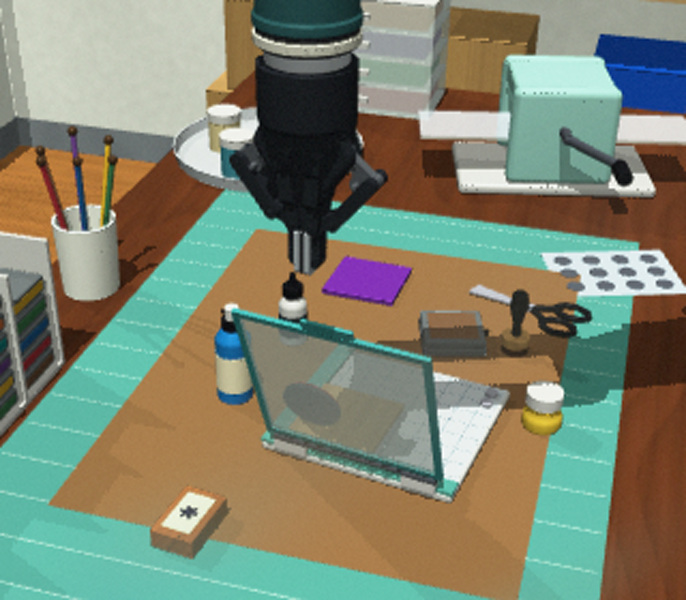

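The side view shows the shut fingers at (305,255), above and behind the lid's tab at (328,330), and the coaster in its corner. I descend and push slowly.

```bash
python3 -m inch '[[[0,0,0,0,0,0.04,-1],[0,0,0,0,0,0.04,-1],[0,0,0,0,0,0.02,-1],[0,0,0,-0.01,0,0,-1],[0,0,0,-0.01,0,0,-1]]]' >/dev/null
python3 -c "from h import *; st()"
python3 -m inch '[[[0,0,0,-0.005,0,0,-1],[0,0,0,-0.005,0,0,-1],[0,0,0,-0.005,0,0,-1],[0,0,0,-0.005,0,0,-1],[0,0,0,-0.005,0,0,-1]]]' >/dev/null
python3 -c "from h import *; st()"
python3 -m inch '[[[0,0,0,-0.005,0,0,-1],[0,0,0,-0.005,0,0,-1],[0,0,0,-0.005,0,0,-1],[0,0,0,-0.005,0,0,-1],[0,0,0,-0.005,0,0,-1]]]' >/dev/null
python3 -c "from h import *; st()"
python3 -m inch '[[[0,0,0,-0.005,0,0,-1],[0,0,0,-0.005,0,0,-1],[0,0,0,-0.004,0,0,-1],[0,0,0,-0.004,0,0,-1],[0,0,0,-0.004,0,0,-1]]]' >/dev/null
python3 -c "from h import *; st()
cv2.imwrite('pics/side3.png',cv2.resize(imaging.get_image('side')[60:340,120:440,::-1],(686,600),interpolation=2))"
```

```text
t 18.8 plat [  0.9 184.  201.5] yaw-rel [ 0.759  0.651 -0.     0.   ] F_plat [-0.2  0.2  0.4] w -0.0
t 19.3 plat [  1.1 159.4 201.7] yaw-rel [0.759 0.651 0.001 0.   ] F_plat [1.2 2.  0.9] w -0.1
t 19.8 plat [  0.6 134.1 201. ] yaw-rel [ 0.759  0.651 -0.    -0.   ] F_plat [-1.2  2.   3.8] w 0.0
t 20.3 plat [  0.9 112.4 202. ] yaw-rel [0.759 0.651 0.001 0.   ] F_plat [-1.7  2.5  7.6] w -0.3
```

View pics/side3.png

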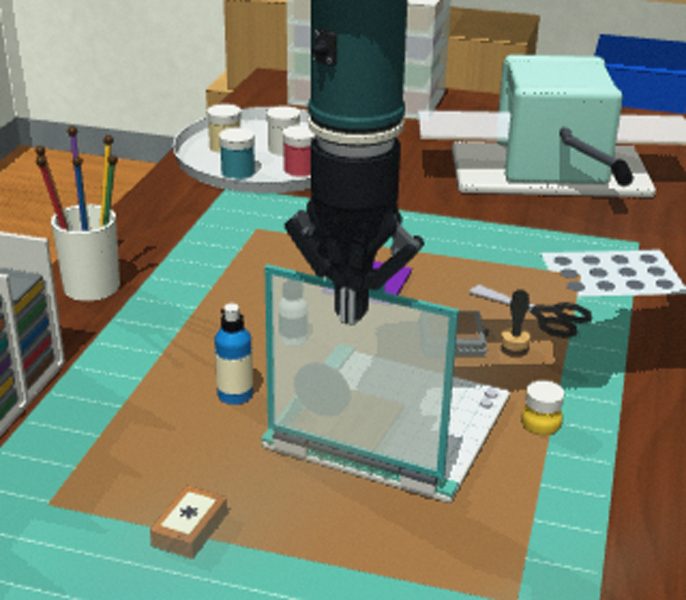

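The lid is near vertical, with its top edge between (265,268) and (455,312) and the fingers behind it. The upward force is growing, so I raise 10 mm and keep going.

```bash
python3 -m inch '[[[0,0,0,0,0,-0.01,-1],[0,0,0,-0.005,0,0,-1],[0,0,0,-0.005,0,0,-1],[0,0,0,-0.005,0,0,-1],[0,0,0,-0.005,0,0,-1]]]' >/dev/null
python3 -c "from h import *; st()"
python3 -m inch '[[[0,0,0,-0.005,0,0.002,-1],[0,0,0,-0.005,0,0.002,-1],[0,0,0,-0.005,0,0.002,-1],[0,0,0,-0.005,0,0.002,-1],[0,0,0,-0.005,0,0.002,-1]]]' >/dev/null
python3 -c "from h import *; st()"
python3 -m inch '[[[0,0,0,-0.009,0,0.004,-1],[0,0,0,-0.009,0,0.004,-1],[0,0,0,-0.009,0,0.004,-1],[0,0,0,-0.009,0,0.004,-1],[0,0,0,-0.009,0,0.004,-1]]]' >/dev/null
python3 -c "from h import *; st()"
```

```text
t 20.85 plat [  0.8  92.  210.9] yaw-rel [ 0.759  0.651 -0.    -0.   ] F_plat [ 0.6  1.2 -0.1] w 0.1
t 21.35 plat [  0.7  67.  200.9] yaw-rel [ 0.759  0.651 -0.    -0.   ] F_plat [0.2 0.9 1.2] w -0.2
t 21.85 plat [  0.5  21.7 180.6] yaw-rel [ 0.759  0.651 -0.    -0.   ] F_plat [-0.1  2.5 -0.3] w 0.0
```

```bash
python3 -m inch '[[[0,0,0,-0.008,0,0.0068,-1],[0,0,0,-0.008,0,0.0068,-1],[0,0,0,-0.008,0,0.0068,-1],[0,0,0,-0.008,0,0.0068,-1],[0,0,0,-0.008,0,0.0068,-1]]]' >/dev/null
python3 -c "from h import *; st()"
python3 -m inch '[[[0,0,0,-0.0055,0,0.0087,-1],[0,0,0,-0.0055,0,0.0087,-1],[0,0,0,-0.0055,0,0.0087,-1],[0,0,0,-0.0055,0,0.0087,-1],[0,0,0,-0.0055,0,0.0087,-1]]]' >/dev/null
python3 -c "from h import *; st()"
python3 -m inch '[[[0,0,0,-0.0024,0,0.008,-1],[0,0,0,-0.0024,0,0.008,-1],[0,0,0,-0.0024,0,0.008,-1],[0,0,0,-0.0024,0,0.008,-1],[0,0,0,-0.0024,0,0.008,-1]]]' >/dev/null
python3 -c "from h import *; st()
cv2.imwrite('pics/side4.png',cv2.resize(imaging.get_image('side')[60:340,120:440,::-1],(686,600),interpolation=2))"
```

```text
t 22.35 plat [  0.7 -18.1 146.4] yaw-rel [ 0.759  0.651 -0.    -0.   ] F_plat [-0.1  0.8  0.2] w -0.3
t 22.85 plat [  0.8 -45.3 102.8] yaw-rel [ 0.759  0.651  0.    -0.   ] F_plat [0.  0.5 0.5] w -0.2
t 23.35 plat [  1. -57.  63.] yaw-rel [ 0.759  0.651  0.    -0.   ] F_plat [ 0.5 -0.   0.3] w 0.1
```

View pics/side4.png

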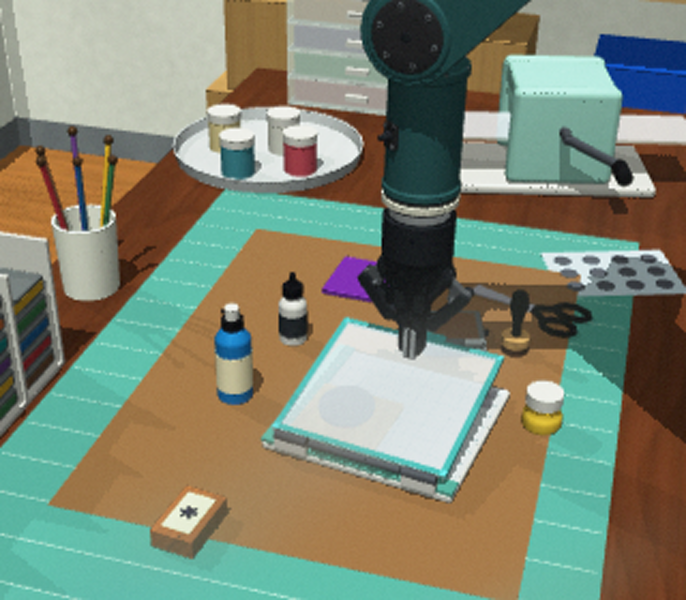

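The lid is almost down, with the stamp disc at (347,407) over the coaster and the fingers at (410,345). I press the edge a little lower, then shift to the press spot.

```bash
python3 -m inch '[[[0,0,0,0,0,0.005,-1],[0,0,0,0,0,0.005,-1],[0,0,0,0,0,0.004,-1],[0,0,0,0,0,0.003,-1],[0,0,0,0,0,0,-1]]]' >/dev/null
python3 -c "from h import *; st()"
python3 -m inch '[[[0,0,0,0,0,-0.025,-1],[0,0,0,0.03,0.012,0,-1],[0,0,0,0.03,0.012,0,-1],[0,0,0,0.03,0.012,0,-1],[0,0,0,0,0,0.01,-1]]]' >/dev/null
python3 -c "from h import *; st()"
python3 -m inch '[[[0,0,0,0,0,0.01,-1],[0,0,0,0,0,0.002,-1],[0,0,0,0,0,0.002,-1],[0,0,0,0,0,0.002,-1],[0,0,0,0,0,0,-1]]]' >/dev/null
python3 -c "from h import *; st()"
```

```text
t 23.9 plat [  0.7 -56.9  46.3] yaw-rel [ 0.759  0.651 -0.    -0.   ] F_plat [ 1.1 -0.2 -0.4] w -0.0
t 24.4 plat [40.5 36.5 63.1] yaw-rel [0.759 0.651 0.003 0.002] F_plat [-0.4 -1.7  0. ] w -0.2
t 24.9 plat [36.6 32.5 45.5] yaw-rel [ 0.76  0.65 -0.   -0.  ] F_plat [-0.2 -1.1 -0.2] w 0.0
```

```bash
for i in 1 2 3 4; do python3 -m inch '[[[0,0,0,0,0,0.001,-1],[0,0,0,0,0,0.001,-1],[0,0,0,0,0,0,-1],[0,0,0,0,0,0,-1],[0,0,0,0,0,0,-1]]]' >/dev/null
python3 -c "from h import *; st()"; done
```

```text
t 25.4 plat [36.9 33.1 43.7] yaw-rel [ 0.759  0.651  0.    -0.   ] F_plat [-0.4 -0.3 -0.4] w 0.1
t 25.9 plat [36.8 33.1 41.6] yaw-rel [ 0.759  0.651  0.    -0.   ] F_plat [-0.4 -0.  -0.3] w 0.4
t 26.4 plat [36.9 33.  39.6] yaw-rel [0.759 0.651 0.    0.   ] F_plat [-0.5 -0.8  1.7] w -0.1
t 26.9 plat [36.9 33.  37.7] yaw-rel [0.759 0.651 0.    0.   ] F_plat [ 1.1 -2.5  4.8] w 0.2
```

```bash
for i in 1 2; do python3 -m inch '[[[0,0,0,0,0,0.001,-1],[0,0,0,0,0,0,-1],[0,0,0,0,0,0,-1],[0,0,0,0,0,0,-1],[0,0,0,0,0,0,-1]]]' >/dev/null
python3 -c "from h import *; st()"; done
```

```text
t 27.4 plat [37.  32.9 36.9] yaw-rel [0.759 0.651 0.    0.   ] F_plat [-0.3 -2.8  6.9] w 0.3
t 27.9 plat [37.  32.9 36.4] yaw-rel [0.759 0.651 0.    0.   ] F_plat [-1.8 -3.3 11.8] w 0.1
```

```bash
for i in 1 2; do python3 -m inch '[[[0,0,0,0,0,0,-1],[0,0,0,0,0,0,-1],[0,0,0,0,0,0,-1],[0,0,0,0,0,0,-1],[0,0,0,0,0,0,-1]]]' >/dev/null
python3 -c "from h import *; st()"; done
python3 -c "
from h import *
cv2.imwrite('pics/side5.png',cv2.resize(imaging.get_image('side')[180:320,220:400,::-1],(720,560),interpolation=2))"
```

```text
t 28.4 plat [37.  32.9 36.4] yaw-rel [0.759 0.651 0.    0.   ] F_plat [-2.7 -2.6 11.8] w -0.1
t 28.9 plat [37.  32.9 36.4] yaw-rel [0.759 0.651 0.    0.   ] F_plat [-2.2 -3.6 12.9] w 0.2
```

View pics/side5.png

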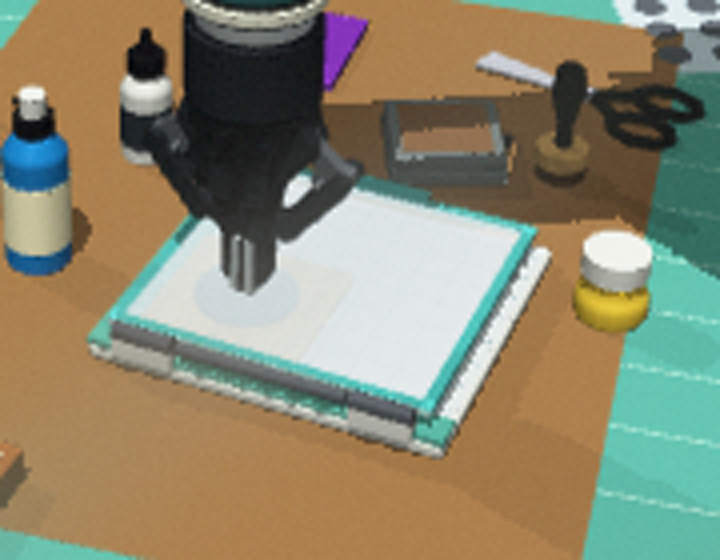

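The lid is level and the fingertips at (248,288) press on the stamp disc with a steady 12 N. The coaster is still in its corner. Handing in.

```bash
python3 -c "
from plant import env; print(env.job_done())"
```

```text
the job is handed in; nothing more can be done
None
```

The coaster is snug in the stop corner, the lid was pushed over slowly and is level, and I handed the job in at about 29 s with the fingers pressing over the stamp at about 12 N; no verdict was returned.

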